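# Put the stereo microscope's accessories away in their pocketed tray

## Task

Put this microscope's four loose accessories, the blue camera and everything marked with blue, away in the grey tray, each one upright and fully down on the floor of the pocket shaped for it: camera in the square, ring-light dimmer in the oblong, eyepiece in the small round and front lens in the large round pocket. They are delicate, so set them down gently and do not drop them. Leave the red-marked eyepiece and front lens standing where they are; they belong to another microscope.

Things in the scene. Friction and masses are not known exactly. Their poses are not given: they have to be found in the camera images.
- camera_center (a point): the microscope's camera: a blue metal box 44 x 44 mm and 50 mm tall, black foot, black plate with a USB socket and two small dots on top, about 150 g. The point is its centre, 25 mm above its underside; x and y along its sides, z up. Its lowest 10 mm go into the pocket: hold it higher than that, or the fingers meet the insert.
- dimmer_center (a point): the ring light's dimmer: a white box 80 mm (x) by 38 mm (y), 34 mm tall, with a blue stripe across it near its -x end and a 20 mm wide, 8 mm high black dial on top 18 mm towards +x, about 120 g. The point is the centre of the box, 17 mm above its underside; z up. Its lowest 10 mm go into the pocket: hold it higher than that, or the fingers meet the insert.
- eyepiece_center (a point): the microscope's spare eyepiece, standing on its 30 mm wide, 22 mm tall silver barrel; above it a 42 mm wide black body with a blue band (a blue ring seen from above), then a 29 mm wide black eyecup; 58 mm tall, about 110 g. The point is its centre, 29 mm above its underside; z up. Its lowest 10 mm go into the pocket: hold it higher than that, or the fingers meet the insert.
- lens_center (a point): the microscope's own auxiliary front lens, a squat round black cylinder 56 mm across and 38 mm tall, blue upper rim (a blue ring seen from above), greenish glass in the middle of its top, about 140 g. The point is its centre, 19 mm above its underside; z up. Its lowest 10 mm go into the pocket: hold it higher than that, or the fingers meet the insert.
- red_eyepiece_center (a point): another microscope's eyepiece, standing on its 30 mm wide, 22 mm tall silver barrel; above it a 42 mm wide black body with a red band (a red ring seen from above), then a 29 mm wide black eyecup; 58 mm tall, the look-alike to leave alone. The point is its centre, 29 mm above its underside; z up.
- red_lens_center (a point): the other microscope's auxiliary front lens, a squat round black cylinder 56 mm across and 38 mm tall, red upper rim (a red ring seen from above), greenish glass in the middle of its top, the look-alike to leave alone. The point is its centre, 19 mm above its underside; z up.
- camera_pocket (a point): the camera's pocket, the square one: 63 x 63 mm, 10 mm deep, yellow floor, in a square black insert (110 mm, top 25 mm above the table), one of four lying two by two, 111 mm apart, in any order, in a fixed grey tray 236 mm square with a rim 28 mm above the table. The point is the middle of the pocket's floor, 15 mm above the table; z up, x and y along the insert's sides.
- dimmer_pocket (a point): the dimmer's pocket, the oblong one: 98 x 56 mm, 10 mm deep, yellow floor, in a square black insert (110 mm, top 25 mm above the table), one of four lying two by two, 111 mm apart, in any order, in a fixed grey tray 236 mm square with a rim 28 mm above the table. The point is the middle of the pocket's floor, 15 mm above the table; z up, x and y along the insert's sides, x along the 98 mm.
- eyepiece_pocket (a point): the eyepiece's pocket, the small round one: 48 mm across, 10 mm deep, yellow floor, in a square black insert (110 mm, top 25 mm above the table), one of four lying two by two, 111 mm apart, in any order, in a fixed grey tray 236 mm square with a rim 28 mm above the table. The point is the middle of the pocket's floor, 15 mm above the table; z up, x and y along the insert's sides.
- lens_pocket (a point): the front lens's pocket, the large round one: 75 mm across, 10 mm deep, yellow floor, in a square black insert (110 mm, top 25 mm above the table), one of four lying two by two, 111 mm apart, in any order, in a fixed grey tray 236 mm square with a rim 28 mm above the table. The point is the middle of the pocket's floor, 15 mm above the table; z up, x and y along the insert's sides.
Things that resemble listed ones, but are neither listed nor needed, are in the scene too. What is shaped like the part that bears lens_center but yellow is not meant.

How it is judged (in metres and radians):
At the end, for the whole second after the job is handed in: Camera, dimmer, blue-banded eyepiece and blue-banded front lens each stand upright (within 0.15 rad) in their own pocket, within 15 mm of its centre, down on its floor (within 5 mm) and at rest; the red-banded eyepiece and lens stand upright within 20 mm of where they were (horizontal distance between camera_center and camera_pocket below 0.015 m and z of camera_center in the frame of camera_pocket between 0.02 and 0.03 m and angle between each of camera_center, dimmer_center, eyepiece_center, lens_center, red_eyepiece_center, red_lens_center's own z axis and vertical below 0.15 rad and linear speed of each of camera, dimmer, eyepiece, lens below 0.02 m/s and horizontal distance between dimmer_center and dimmer_pocket below 0.015 m and z of dimmer_center in the frame of dimmer_pocket between 0.012 and 0.022 m and horizontal distance between eyepiece_center and eyepiece_pocket below 0.015 m and z of eyepiece_center in the frame of eyepiece_pocket between 0.024 and 0.034 m and horizontal distance between lens_center and lens_pocket below 0.015 m and z of lens_center in the frame of lens_pocket between 0.014 and 0.024 m and distance of each of red_eyepiece_center, red_lens_center from where it was at the start of the episode below 0.02 m); the robot touches nothing.
It fails at once if one of the four accessories is dropped (falls, or is knocked, at more than 0.65 m/s while not held: a fall of more than 2 cm) ((linear speed of camera above 0.65 m/s and contact force between camera and the fingers below 0.05 N) or (linear speed of dimmer above 0.65 m/s and contact force between dimmer and the fingers below 0.05 N) or (linear speed of eyepiece above 0.65 m/s and contact force between eyepiece and the fingers below 0.05 N) or (linear speed of lens above 0.65 m/s and contact force between lens and the fingers below 0.05 N)).
It fails at once if the red-marked eyepiece is moved by more than 20 mm (distance of red_eyepiece_center from where it was at the start of the episode above 0.02 m).
It fails at once if the red-marked lens is moved by more than 20 mm (distance of red_lens_center from where it was at the start of the episode above 0.02 m).
It also fails if it takes over 115 s, if anything falls off the work surface, if the arm or the gripper's body presses on something with over 40 N, if the wrist force passes 120 N, or if a joint passes its speed limit or range.

## Robot

A 6-joint arm with a two-finger parallel gripper is mounted at the origin on the work surface. World frame = base frame: x ahead of the robot, y to its left, z up, the work surface at z = 0. Lengths are in mm, angles in rad, forces in N, time in s.
With the tool pointing down it reaches from about 275 to 750 mm from the base axis. Payload 10.2 kg.
Tool frame: the origin (TCP) lies at the very end of the fingers, on their centre line; the grasp point (between the pads) lies pinch_z behind it (pinch_z is the distance from the TCP to the grasp point, in mm); z points along the fingers, y is the direction in which the jaws open and shut (so a half turn about z gives the same grasp; the last joint's range is limited). The gripper opens to 85 mm and grips with 20 to 120 N. Pads are 22 mm wide; open, the fingers measure 114 mm over their backs; the gripper's body (76 mm by 85 mm) begins 54 mm behind the grasp point. The pads swing forward as they close: fully open they stand 13 mm farther back than shut.
Start: joints at [-0.223, 0.313, 1.498, -0, 1.331, -0.223], TCP at [525.006, -0.013, 231.294] pointing down, gripper open.
Joint ranges: [-2.94, 2.94], [-0.97, 2.17], [0.19, 2.56], [-1.23, 4.37], [0.02, 3.11], [-2.88, 2.88]. Speed limits (rad/s): [2.39, 2.39, 3.01, 3.14, 3.14, 3.14].

## Interface

Orientations are given as a rotation vector (axis times angle).
In Python, from bench import get_obs, snapshot, camera_params, sign_off, pinch_z gives the robot as it stands. The module is installed in compiled form; this text tells all that it offers.
- The arm moves only by the tool step_arm, never from a script. Its argument "increments" is one flat list of numbers, 5 for each row, row after row: the shift along the world's x, y, z in cm, then the turn about the world's z in degrees, then the finger opening in cm, from 0 to 8.54. In form: [tx, ty, tz, yaw, claw, tx, ty, tz, yaw, claw, ...]. A call has 1 to 5 rows; each row is the pose to reach, as a shift and turn from the pose commanded when the call began; what a row does not reach only later rows make up. A row lasts 1/8 s, in which the tool goes at most 62.5 mm and 10.7 degrees, less where a joint would pass 70% of its speed; a pose out of reach is approached as far as the arm can. A call with a gripper value outside its range is refused whole. The fingers move at their own pace and stop on an object; the grip force is fixed at half the most. Time passes only in rows, so rows that repeat a pose let the fingers close. It gives the time, the measured TCP pose, the force and the opening at its end, in the units of the state.
- get_obs(): the state, without advancing time (a new reading comes with each control period).
- snapshot(name): name is "scene" or "side" or "wrist"; returns (picture, depth): 384x512x3 uint8, red, green, blue; 384x512 float32, mm along the optical axis (not along the pixel's ray), 0 where there is no reading.
- camera_params(name): a dict with "vertical_fov" (degrees; the focal length in pixels is half the picture's height over the tangent of half this angle, whatever the lens; pixels are square), "cx", "cy" (the principal point, pixels), "k1" (the pictures are not rectified: a ray, as slopes to the right and down, at radius r is drawn at 1 + k1 r^2 times it, then the intrinsics apply), "R" (3x3) and "t" (3): a world point X has camera coordinates R X + t. Camera axes: x right, y down, z forward; pixel columns grow to the right and rows downward; lengths in mm; the calibration is good to about 2 mm. A picture is of the moment at which its call begins: read the wrist's pose just before it. camera_params takes no time and is no camera call; for the wrist camera it gives the pose at the moment of the call.
- sign_off(): hands the job in, once; it reports no verdict.
The state is a dict: "time": time; "q": joint angles; "joint_vel": joint speeds; "effort": joint torques, N m; "tcp_pos": TCP position; "eef_rot": TCP orientation; "wrist_force": force on the tool from outside, world axes, zero at the start; "torque": the same for the moment, N m; "opening": opening from 0.0 (shut) to 1.0 (fully open).
Only numpy, scipy, OpenCV 4.12 (cv2) and the standard library are available. Lean on these libraries where they do the work, as an engineer would, in place of code of your own. Each camera call takes 0.05 s, during which the arm holds its last target. There are 200 camera calls.

## Working session

There is one attempt and no reset: what is moved stays moved. The work goes in short steps, Python scripts to look and compute and a tool call to move; the robot and the scene stay as the last step left them, time stands still between calls to the robot, and variables do not carry over. Pictures are saved under pics/ and viewed, about 12 in all and at most 16, crops included, and the job is handed in when it is done.

Besides the shell and the picture viewer there is one more tool, called after "Emit:" as name(argument=value, ...), one argument or row to a line, values as JSON. step_arm: Moves the arm, as the interface text tells. Its arguments: {"type":"object","properties":{"increments":{"type":"array","items":{"type":"number"}}},"required":["increments"]}

```bash
mkdir -p pics; cat > h.py <<'E'
import numpy as np, cv2
from bench import *
def cam(n):
    p=camera_params(n); f=192/np.tan(np.radians(p["vertical_fov"])/2)
    K=np.array([[f,0,p["cx"]],[0,f,p["cy"]],[0,0,1]]); return p,K,np.array([p["k1"],0,0,0,0.])
def shot(n):
    c=cam(n); im,d=snapshot(n); return c,im,d
def world(c,uv,z=None,depth=None):
    p,K,D=c; uv=np.asarray(uv,float).reshape(-1,1,2)
    s=cv2.undistortPoints(uv,K,D).reshape(-1,2); r=np.c_[s,np.ones(len(s))]
    R,t=np.array(p["R"]),np.array(p["t"])
    if depth is not None: return (r*np.asarray(depth).reshape(-1,1)-t)@R
    C=-R.T@t; w=r@R; return C+w*((z-C[2])/w[:,2])[:,None]
def cloud(c,d):
    v,u=np.mgrid[:384,:512]; return world(c,np.c_[u.ravel(),v.ravel()],depth=d.ravel()).reshape(384,512,3)
def save(im,name): cv2.imwrite('pics/'+name,im[:,:,::-1])
E
python3 - <<'E'
from h import *
o=get_obs();print(o['time'],o['tcp_pos'],o['eef_rot'],o['opening'],pinch_z if not callable(pinch_z) else pinch_z())
ims=[]
for n in("scene","wrist","side"):
    c,im,d=shot(n);np.savez(n+'.npz',im=im,d=d);print(n,c[0])
    save(cv2.resize(im,(800,600)),n+'0.png')
E
```

```text
0.0 [5.24746182e+02 4.08499645e-02 2.30734402e+02] [-2.22068880e+00 -2.22065079e+00  1.06826244e-03] 0.9977409341763811 18.700000000000003
scene {'vertical_fov': 52.30272738883315, 'cx': 256.2178941911603, 'cy': 186.87764391483026, 'k1': -0.018763108638521517, 'R': array([[-0.12548803,  0.99208833, -0.0036735 ],
       [ 0.80557429,  0.09973352, -0.58404048],
       [-0.57905337, -0.07624937, -0.81171622]]), 't': array([  69.74660355, -349.91951141, 1439.12886792])}
wrist {'vertical_fov': 63.65825355668982, 'cx': 254.30198317160824, 'cy': 189.06679024685852, 'k1': -0.025641064089940147, 'R': array([[ 9.99999639e-01,  7.55535048e-05, -8.46741533e-04],
       [ 3.40884868e-04, -9.48094994e-01,  3.17987053e-01],
       [-7.78766373e-04, -3.17987227e-01, -9.48094677e-01]]), 't': array([-524.41511657,  -41.14220704,  380.84493254])}
side {'vertical_fov': 47.69875626817527, 'cx': 261.2011530586111, 'cy': 192.43450827998493, 'k1': 0.05528525456333427, 'R': array([[ 0.87024669, -0.49233292, -0.01670308],
       [-0.35992596, -0.61232269, -0.70392771],
       [ 0.33633911,  0.61860264, -0.7100752 ]]), 't': array([-435.11949127,  189.6266545 ,  953.86100899])}
```

View pics/scene0.png

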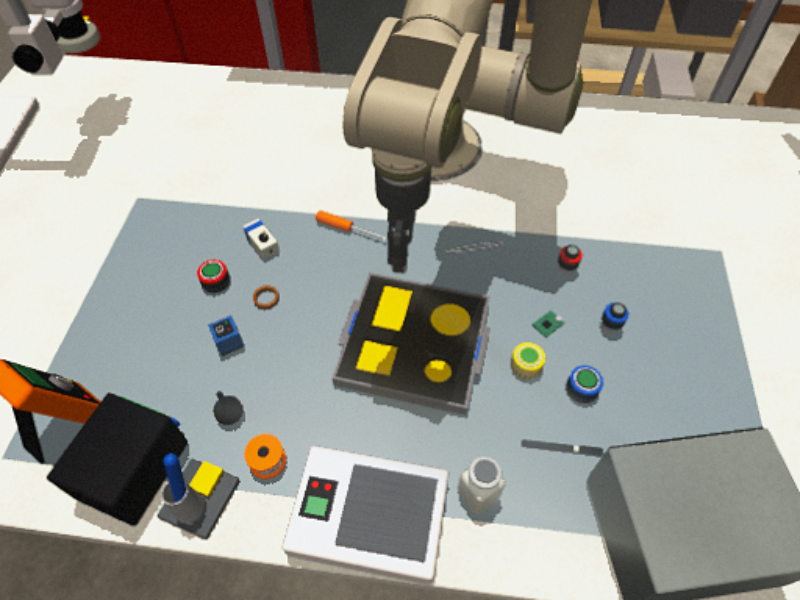

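View pics/wrist0.png

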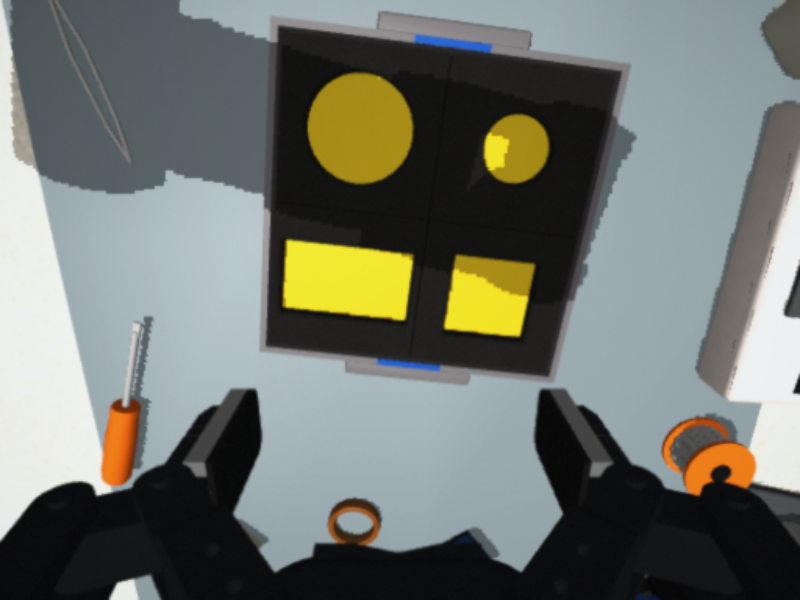

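The scene (800x600) shows:
- Dimmer (262,240): white with a blue stripe.
- Camera (226,335): blue box.
- Lens candidates: (586,382) blue rim, (212,273) red rim, (529,359) yellow. The blue one fits.
- Eyepiece candidates: (616,315) blue band, (570,256) red band. The blue one fits.

I'll confirm these in an enlarged crop and measure them. The wrist view shows all four pockets: large round (360,128), small round (517,148), oblong (347,280), square (490,296).

```bash
cat > m.py <<'E'
from h import *
def rect(c,mask,z):
    """polygon of mask contour mapped to plane z -> minAreaRect in world mm"""
    cs,_=cv2.findContours(mask.astype(np.uint8),0,1); k=max(cs,key=cv2.contourArea)
    P=world(c,k.reshape(-1,2).astype(float),z)[:,:2].astype(np.float32); return cv2.minAreaRect(P),cv2.contourArea(k)
E
python3 - <<'E'
from m import *
S=np.load('scene.npz');c=cam('scene');im=S['im'];d=S['d'];X=cloud(c,d)
a=im[125:260,120:210];b=im[140:275,330:420]
save(cv2.resize(np.hstack([a,b]),(800,600),interpolation=cv2.INTER_CUBIC),'crop.png')
tab=X[(np.abs(X[...,2])<15)&(d>0)];print('table z',np.median(tab[:,2]))
# object blobs: height above 12mm
m=((X[...,2]>12)&(X[...,2]<75)&(d>0)).astype(np.uint8)
n,l,s,ce=cv2.connectedComponentsWithStats(m)
for i in range(1,n):
    if 60<s[i,4]<1500:
        p=X[l==i];h=np.percentile(p[:,2],97);t=p[p[:,2]>h-6]
        r=cv2.minAreaRect(t[:,:2].astype(np.float32))
        print(np.round(ce[i]*800/512),s[i,4],'h',round(h,1),'top rect',np.round(r[0],1),np.round(r[1],1),round(r[2],1),'col',im[l==i].mean(0).astype(int))
W=np.load('wrist.npz');c=cam('wrist');im=W['im'];hsv=cv2.cvtColor(im,cv2.COLOR_RGB2HSV)
m=cv2.inRange(hsv,(22,150,80),(35,255,255));m[250:]=0
n,l,s,ce=cv2.connectedComponentsWithStats(m)
for i in range(1,n):
    if s[i,4]>200:
        (r,A)=rect(c,l==i,15);print('pocket',np.round(ce[i]),np.round(r[0],1),np.round(r[1],1),round(r[2],1))
E
```

```text
table z -0.21170709279279484
[759.  14.] 189 h 71.9 top rect [-606.   863.7] [50.7 27.6] 57.3 col [86 80 79]
[ 13. 120.] 613 h 32.8 top rect [  65.  -987.9] [230.6  82.1] 28.6 col [200 197 191]
[458. 150.] 197 h 52.9 top rect [13.  71.1] [ 2.6 33.9] 81.3 col [120 109  89]
[340. 221.] 207 h 27.3 top rect [ 280.9 -175.4] [79.4 22.8] 73.4 col [214 130  67]
[260. 236.] 305 h 43.0 top rect [ 349.4 -311.9] [70.5 24.3] 44.5 col [156 161 161]
[570. 257.] 200 h 60.2 top rect [337.2 305.5] [29.  26.2] 20.9 col [101  61  58]
[213. 273.] 307 h 40.7 top rect [ 455.1 -379.5] [54.6 54.9] 45.9 col [117  79  63]
[614. 315.] 231 h 61.7 top rect [465.7 379.9] [26.2 26.9] 41.3 col [ 55  75 105]
[225. 333.] 325 h 52.9 top rect [ 587.6 -313. ] [44.7 44.6] 38.2 col [ 53  75 104]
[528. 358.] 368 h 41.2 top rect [569.5 227.5] [55.2 51.7] 1.8 col [173 183  75]
[584. 382.] 394 h 40.9 top rect [604.6 323.5] [53.8 52.5] 7.6 col [ 71 107 122]
[ 83. 403.] 272 h 73.5 top rect [ 768.5 -495.3] [54.  24.7] 16.0 col [94 38 10]
[228. 409.] 282 h 64.7 top rect [ 729.4 -268.2] [5.5 9.8] 42.1 col [57 59 58]
[144. 481.] 864 h 73.3 top rect [ 873.2 -362.5] [ 79.7 175.5] 42.6 col [16 16 17]
[ 30. 440.] 200 h 73.1 top rect [ 819.6 -558.9] [47.8  5.9] 67.4 col [18 18 19]
[263. 452.] 482 h 42.5 top rect [ 796.9 -187.3] [58.5 58.6] 53.8 col [218 128  20]
[200. 491.] 642 h 70.1 top rect [ 897.1 -274.7] [20.  40.9] 59.0 col [147 137  43]
[479. 493.] 381 h 74.5 top rect [810.4 154.2] [51.4 48.8] 43.0 col [140 140 127]
[611. 537.] 775 h 73.1 top rect [858.3 343.3] [182.2   2.8] 14.8 col [79 82 78]
[740. 589.] 225 h 73.7 top rect [918.2 497.6] [  1.8 181.1] 14.7 col [64 65 60]
pocket [230.  82.] [498.1  84.9] [74.1 73.6] 84.6
pocket [330.  95.] [608.5  72.4] [46.3 46.1] 0.3
pocket [221. 179.] [485.1 -25.9] [55.5 98.4] 83.4
pocket [312. 189.] [595.6 -39.3] [62.4 63.3] 83.3
```

View pics/crop.png

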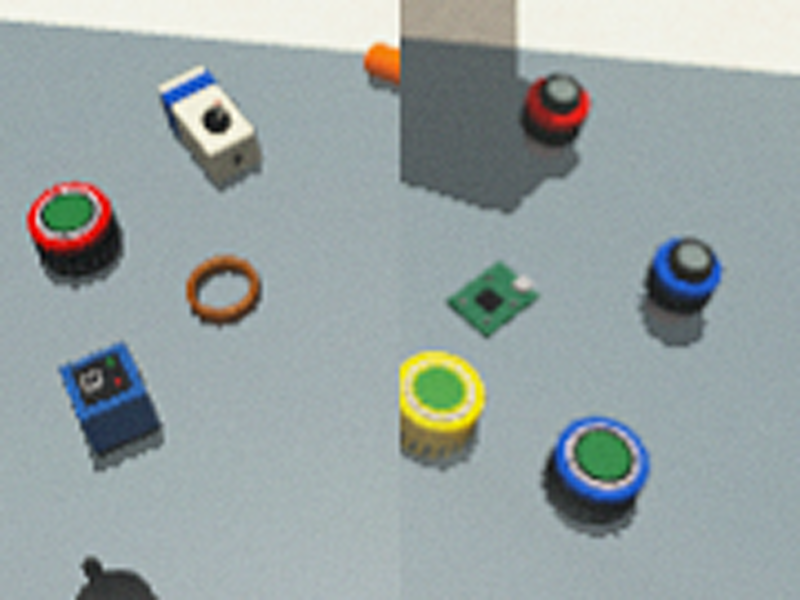

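The crop confirms the choice: blue-rim lens, blue-band eyepiece, blue camera and white dimmer with a blue stripe. The red and yellow look-alikes are elsewhere. I'll hover over the dimmer first and refine its pose with the wrist camera.

Emit:
step_arm(
  increments=[-17.5,-31,0,0,8.5,-17.5,-31,0,0,8.5,-17.5,-31,0,0,8.5,-17.5,-31,0,0,8.5,-17.5,-31,0,0,8.5],
)

```text
time: 0.78
tcp_pos: [370.1, -273.6, 231.3]
eef_rot: [2.221, 2.221, 0.0]
wrist_force: [0.6, 0.6, -0.8]
opening: 0.991
```

Emit:
step_arm(
  increments=[0,0,0,0,8.5,0,0,0,0,8.5,0,0,0,0,8.5],
)

```text
time: 1.15
tcp_pos: [372.0, -271.1, 231.3]
eef_rot: [-2.219, -2.224, -0.0]
wrist_force: [-0.7, 0.9, 0.0]
opening: 0.995
```

```bash
cat > w.py <<'E'
# usage: w.py name x y hlo hhi : wrist look, rect fit of surface in height band near x,y
import sys
from m import *
x,y,lo,hi=map(float,sys.argv[2:6]);rad=float(sys.argv[6]) if len(sys.argv)>6 else 60
o=get_obs();print(round(o['time'],2),np.round(o['tcp_pos'],1),np.round(o['eef_rot'],3),'q',np.round(o['q'],2))
c,im,d=shot('wrist');X=cloud(c,d);np.savez(sys.argv[1]+'.npz',im=im,d=d,X=X)
m=(d>0)&(X[...,2]>lo)&(X[...,2]<hi)&(np.hypot(X[...,0]-x,X[...,1]-y)<rad)
n,l,s,ce=cv2.connectedComponentsWithStats(m.astype(np.uint8))
for i in range(1,n):
    if s[i,4]<80: continue
    p=X[l==i];r=cv2.minAreaRect(p[:,:2].astype(np.float32));cc,cr=cv2.minEnclosingCircle(p[:,:2].astype(np.float32))
    print(np.round(ce[i]),s[i,4],'z',np.round(np.median(p[:,2]),1),'rect',np.round(r[0],1),np.round(r[1],1),round(r[2],1),'circ',np.round(cc,1),round(cr,1),'mean',np.round(p[:,:2].mean(0),1))
save(cv2.resize(im,(640,480)),sys.argv[1]+'.png')
E
python3 w.py dim 350 -312 28 37.5
```

```text
1.15 [ 372.  -271.1  231.3] [-2.219 -2.224 -0.   ] q [-0.89  0.17  1.68  0.    1.29 -0.89]
[234. 197.] 1854 z 34.4 rect [ 348.9 -314.2] [79.2 38.7] 43.4 circ [ 348.7 -314.2] 42.7 mean [ 347.6 -313.5]
```

View pics/dim.png

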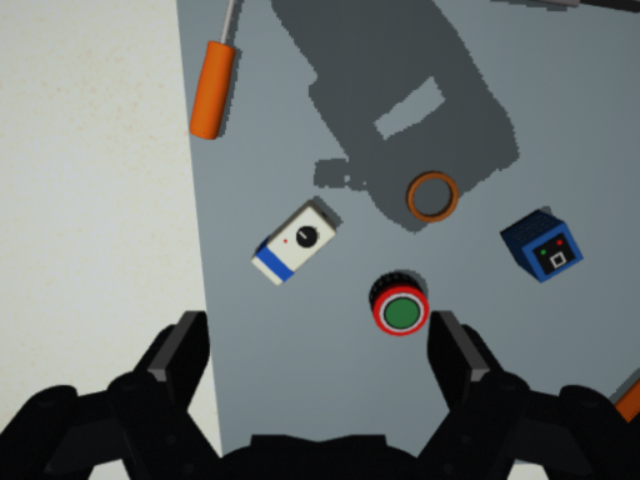

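Dimmer top centre is at about (348.9,-314.2), with its long axis at 43.4°. I need jaw yaw -46.6°.

Emit:
step_arm(
  increments=[-2.3,-4.3,0,-46.6,8.5,-2.3,-4.3,0,-46.6,8.5,-2.3,-4.3,0,-46.6,8.5,-2.3,-4.3,-5,-46.6,8.5,-2.3,-4.3,-10,-46.6,8.5],
)

```text
time: 1.82
tcp_pos: [349.1, -314.5, 130.4]
eef_rot: [2.918, 1.159, 0.001]
wrist_force: [0.7, -1.1, -0.6]
opening: 0.993
```

```bash
python3 -c "
from h import *;o=get_obs();print(o['tcp_pos'],o['eef_rot'],o['q'])
from scipy.spatial.transform import Rotation as R;print(np.degrees(np.arctan2(*R.from_rotvec(o['eef_rot']).as_matrix()[:2,1][::-1])))"
```

```text
[ 349.1378162  -314.45595347  130.3583649 ] [2.91844976e+00 1.15874043e+00 5.90660079e-04] [-9.83324293e-01  3.04166732e-01  1.79599889e+00  5.90542759e-05
  1.03985775e+00 -1.68461421e-01]
-46.689904902539105
```

Emit:
step_arm(
  increments=[0,0,-5,0,8.5,0,0,-9,0,8.5,0,0,-11.7,0,8.5,0,0,-11.7,0,8.5,0,0,-11.7,0,3],
)

```text
time: 2.45
tcp_pos: [349.1, -315.4, 15.4]
eef_rot: [2.917, 1.162, 0.001]
wrist_force: [-1.1, 0.1, 0.7]
opening: 0.811
```

Emit:
step_arm(
  increments=[0,0,0,0,3,0,0,0,0,3,0,0,0,0,3,0,0,0,0,3,0,0,0,0,3],
)

```text
time: 3.08
tcp_pos: [348.8, -315.6, 15.5]
eef_rot: [2.917, 1.161, 0.001]
wrist_force: [-0.5, 1.8, 7.8]
opening: 0.432
```

Emit:
step_arm(
  increments=[0,0,3,0,3,0,0,8,0,3,2.5,5,9,-10,3,5,10,9,-20,3,7.5,15.5,9,-30,3],
)

```text
time: 3.7
tcp_pos: [419.0, -171.1, 104.9]
eef_rot: [3.114, 0.41, 0.001]
wrist_force: [1.0, 0.1, -1.4]
opening: 0.425
```

```bash
python3 -c "
from h import *;o=get_obs();print(o['tcp_pos'],o['q'],o['opening'],o['wrist_force'])
c,im,d=shot('wrist');np.savez('t1.npz',im=im,d=d);save(cv2.resize(im,(640,480)),'t1.png')"
```

```text
[ 419.03929746 -171.06177143  104.92799296] [-6.47471601e-01  3.08478804e-01  1.87091300e+00  5.64193992e-05
  9.60934890e-01  6.61612279e-01] 0.4254042289220321 [ 0.96113564  0.14792957 -1.39652488]
```

View pics/t1.png

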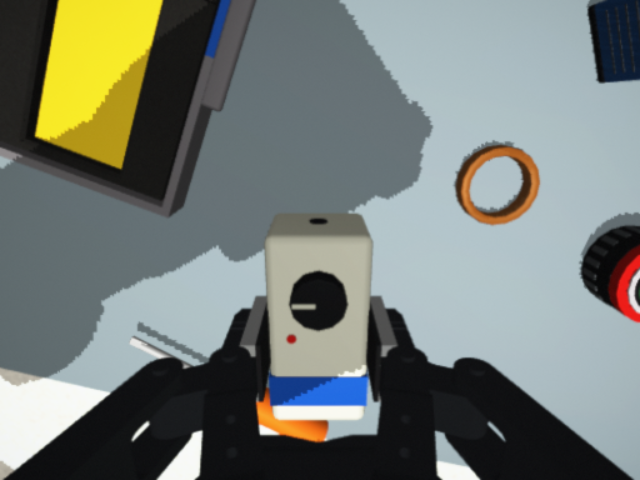

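Dimmer is held square and centred at (318,310) in the picture, and the oblong pocket is at (100,70). I'm moving over the pocket.

Emit:
step_arm(
  increments=[2.2,5,0,-10,3,4.4,10,0,-21.6,3,6.6,14.5,0,-21.6,3,6.6,14.5,0,-21.6,3,6.6,14.5,0,-21.6,3],
)

```text
time: 4.38
tcp_pos: [484.2, -27.7, 104.4]
eef_rot: [3.137, -0.17, -0.0]
wrist_force: [-0.8, 0.7, -2.0]
opening: 0.428
```

```bash
cat > pose.py <<'E'
from h import *
from scipy.spatial.transform import Rotation as R
o=get_obs();print(round(o['time'],2),np.round(o['tcp_pos'],1),'yaw',round(float(np.degrees(np.arctan2(*R.from_rotvec(o['eef_rot']).as_matrix()[:2,1][::-1]))),1),'q',np.round(o['q'],2),round(o['opening'],3),np.round(o['wrist_force'],1))
E
python3 pose.py
```

```text
4.38 [484.2 -27.7 104.4] yaw -96.2 q [-0.3   0.37  1.78 -0.    0.99  1.38] 0.428 [-0.8  0.7 -2. ]
```

Emit:
step_arm(
  increments=[0.1,0.2,-3.5,0,3,0.1,0.2,-5.5,0,3,0.1,0.2,-6.5,0,3,0.1,0.2,-7,0,3,0.1,0.2,-7.3,0,3],
)

```text
time: 5.0
tcp_pos: [485.7, -25.8, 31.6]
eef_rot: [3.137, -0.172, 0.001]
wrist_force: [1.0, -0.3, -1.7]
opening: 0.431
```

Emit:
step_arm(
  increments=[0,0,-0.1,0,3,0,0,-0.1,0,3],
)

```text
time: 5.25
tcp_pos: [485.6, -25.5, 30.6]
eef_rot: [3.137, -0.172, 0.001]
wrist_force: [-1.2, -0.8, -1.6]
opening: 0.432
```

Emit:
step_arm(
  increments=[0,0,-0.1,0,3,0,0,-0.1,0,3],
)

```text
time: 5.5
tcp_pos: [485.7, -25.5, 30.5]
eef_rot: [3.137, -0.171, 0.001]
wrist_force: [-4.9, 0.2, 12.2]
opening: 0.426
```

Contact with the floor (12 N up). I'll open, rise, and go to the camera at (588,-313).

Emit:
step_arm(
  increments=[0,0,0,0,6,0,0,0,0,6,0,0,0,0,6,0,0,4,0,6,0,0,10,0,6],
)

```text
time: 6.12
tcp_pos: [484.6, -25.2, 129.4]
eef_rot: [-3.136, 0.172, 0.005]
wrist_force: [0.9, -0.2, 0.6]
opening: 0.699
```

Emit:
step_arm(
  increments=[2,-5,4,10,8.5,4,-10,8,20,8.5,6,-15,10,30,8.5,8,-20,10,40,8.5,9,-25,10,45,8.5],
)

```text
time: 6.75
tcp_pos: [576.0, -277.2, 229.1]
eef_rot: [2.962, 1.047, 0.0]
wrist_force: [0.0, 0.2, 0.7]
opening: 1.001
```

```bash
python3 pose.py; python3 w.py camb 588 -313 45 56
```

```text
6.75 [ 576.  -277.2  229.1] yaw -51.0 q [-0.63  0.57  1.11  0.    1.45  0.26] 1.001 [0.  0.2 0.7]
6.75 [ 576.  -277.2  229.1] [2.962 1.047 0.   ] q [-0.63  0.57  1.11  0.    1.45  0.26]
[287. 178.] 1528 z 48.5 rect [ 586.7 -314.7] [44.  44.2] 35.2 circ [ 586.8 -314.9] 30.1 mean [ 587.3 -313.7]
```

View pics/camb.png

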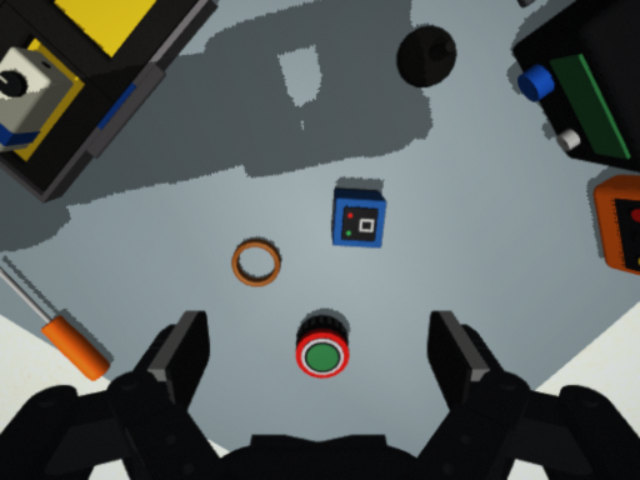

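The dimmer sits in the oblong pocket (at left, near (30,110)). The camera is at (358,219) in the picture, or world (586.7,-314.7). I'm descending on it.

Emit:
step_arm(
  increments=[1.1,-3.75,-2,-3,8.5,1.1,-3.75,-8,-3,8.5,1.1,-3.75,-14,-3,8.5,1.1,-3.75,-18.5,-3,8.5,1.1,-3.75,-21.3,-3,8.5],
)

```text
time: 7.42
tcp_pos: [585.5, -312.2, 13.4]
eef_rot: [-2.987, -0.963, 0.003]
wrist_force: [-0.7, -0.2, 0.7]
opening: 0.993
```

Emit:
step_arm(
  increments=[0,0,0,0,8.5,0,0,0,0,3.6,0,0,0,0,3.6,0,0,0,0,3.6,0,0,0,0,3.6],
)

```text
time: 8.05
tcp_pos: [587.2, -313.5, 18.1]
eef_rot: [2.988, 0.963, 0.003]
wrist_force: [-1.3, 0.4, 5.8]
opening: 0.508
```

Emit:
step_arm(
  increments=[0,0,0,0,3.6,0,0,0,0,3.6],
)

```text
time: 8.3
tcp_pos: [587.2, -313.5, 18.1]
eef_rot: [2.988, 0.963, 0.003]
wrist_force: [0.6, -0.7, 6.6]
opening: 0.508
```

```bash
python3 pose.py
```

```text
8.3 [ 587.2 -313.5   18.1] yaw -54.3 q [-0.67  0.83  1.24  0.    1.07  0.28] 0.508 [ 0.6 -0.7  6.6]
```

Emit:
step_arm(
  increments=[0,0,3,0,3.6,0,0,8,0,3.6,0.2,5,9,10,3.6,0.4,10,9,20,3.6,0.6,15,9,30,3.6],
)

```text
time: 8.93
tcp_pos: [592.3, -161.4, 106.8]
eef_rot: [2.634, 1.712, 0.001]
wrist_force: [1.3, -0.1, -0.9]
opening: 0.506
```

Emit:
step_arm(
  increments=[0.1,5,0,9,3.6,0.2,9.5,0,17.5,3.6,0.25,12.3,0,17.5,3.6,0.25,12.3,0,17.5,3.6,0.25,12.3,0,17.5,3.6],
)

```text
time: 9.55
tcp_pos: [595.0, -40.6, 106.5]
eef_rot: [2.349, 2.086, 0.0]
wrist_force: [0.2, -0.5, -1.6]
opening: 0.504
```

```bash
python3 pose.py
```

```text
9.55 [595.  -40.6 106.5] yaw -6.8 q [-0.26  0.58  1.43 -0.    1.13 -0.15] 0.504 [ 0.2 -0.5 -1.6]
```

Emit:
step_arm(
  increments=[0.05,0.1,-3.5,0,3.6,0.05,0.1,-5.5,0,3.6,0.05,0.1,-6.5,0,3.6,0.05,0.1,-7,0,3.6,0.05,0.1,-7.2,0,3.6],
)

```text
time: 10.18
tcp_pos: [595.8, -39.3, 34.7]
eef_rot: [2.349, 2.085, 0.001]
wrist_force: [-0.7, -1.0, -0.4]
opening: 0.506
```

Emit:
step_arm(
  increments=[0,0,-0.1,0,3.6,0,0,-0.2,0,3.6,0,0,-0.2,0,3.6],
)

```text
time: 10.55
tcp_pos: [595.7, -39.0, 33.0]
eef_rot: [2.348, 2.086, 0.001]
wrist_force: [-2.0, 0.1, 5.0]
opening: 0.503
```

Emit:
step_arm(
  increments=[0,0,0,0,6,0,0,0,0,6,0,0,0,0,6,0,0,5,0,6,0,0,11,0,6],
)

```text
time: 11.18
tcp_pos: [594.9, -38.8, 142.8]
eef_rot: [-2.347, -2.085, 0.002]
wrist_force: [1.4, -0.3, -0.7]
opening: 0.703
```

Emit:
step_arm(
  increments=[0,5,4,0,8.5,0,10,8,0,8.5,0,16,9,0,8.5,0,22,9,0,8.5,0.5,28,9,0,8.5],
)

```text
time: 11.8
tcp_pos: [600.1, 243.1, 232.7]
eef_rot: [2.348, 2.086, 0.001]
wrist_force: [1.3, -1.5, -0.1]
opening: 0.995
```

Emit:
step_arm(
  increments=[0.4,5,0,0,8.5,0.4,5,0,0,8.5],
)

```text
time: 12.05
tcp_pos: [603.7, 294.4, 231.4]
eef_rot: [-2.344, -2.091, 0.001]
wrist_force: [-0.7, -0.5, 0.2]
opening: 0.994
```

```bash
python3 pose.py; python3 w.py lens 604 323 33 44; python3 - <<'E'
from h import *
Z=np.load('lens.npz');im=Z['im'];hsv=cv2.cvtColor(im,cv2.COLOR_RGB2HSV);X=Z['X']
m=cv2.inRange(hsv,(100,150,100),(130,255,255))>0
m&=(np.hypot(X[...,0]-604,X[...,1]-323)<60);p=X[m][:,:2].astype(np.float32);print('blue ring',len(p),cv2.fitEllipse(cv2.convexHull(p)))
E
```

```text
12.05 [603.7 294.4 231.4] yaw -6.5 q [0.28 0.65 0.98 0.   1.51 0.39] 0.994 [-0.7 -0.5  0.2]
12.05 [603.7 294.4 231.4] [-2.344e+00 -2.091e+00  1.000e-03] q [0.28 0.65 0.98 0.   1.51 0.39]
[251. 135.] 2033 z 38.2 rect [603.3 324.7] [54.7 54.9] 83.6 circ [603.2 324.4] 27.9 mean [603.4 325.3]
blue ring 654 ((604.4934692382812, 335.43701171875), (56.01606750488281, 78.89875030517578), 171.4440155029297)
```

View pics/lens.png

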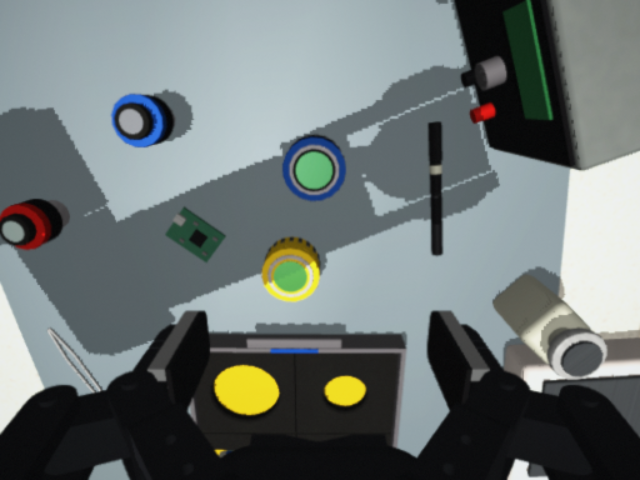

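The blue-rim lens is at (314,168) and the yellow look-alike at (291,272). Depth puts the blue one at (603.3,324.6). I'm descending on it.

Emit:
step_arm(
  increments=[0,3,0,0,8.5,0,3,-6,0,8.5,0,3,-12,0,8.5,0,3,-17,0,8.5,0,3,-20,0,8.5],
)

```text
time: 12.72
tcp_pos: [603.8, 319.2, 29.6]
eef_rot: [-2.35, -2.084, 0.005]
wrist_force: [0.8, 0.3, 0.6]
opening: 0.994
```

Emit:
step_arm(
  increments=[0,0,-1.7,0,8.5,0,0,-1.7,0,8.5,0,0,-1.7,0,4.8,0,0,-1.7,0,4.8,0,0,-1.7,0,4.8],
)

```text
time: 13.35
tcp_pos: [605.3, 321.4, 17.5]
eef_rot: [2.348, 2.086, 0.004]
wrist_force: [-1.0, -1.5, 6.7]
opening: 0.628
```

Emit:
step_arm(
  increments=[0,0,0,0,4.8,0,0,0,0,4.8],
)

```text
time: 13.6
tcp_pos: [605.3, 321.4, 17.4]
eef_rot: [2.348, 2.086, 0.004]
wrist_force: [-1.4, 0.2, 6.8]
opening: 0.628
```

```bash
python3 pose.py
```

```text
13.6 [605.3 321.4  17.4] yaw -6.8 q [ 0.32  0.87  1.16 -0.    1.11  0.44] 0.628 [-1.4  0.2  6.8]
```

Emit:
step_arm(
  increments=[0,0,3,0,4.8,0,0,8,0,4.8,-2,-4.5,9,0,4.8,-4.3,-9.5,9,0,4.8,-6.6,-14.7,9,0,4.8],
)

```text
time: 14.22
tcp_pos: [537.7, 172.8, 106.0]
eef_rot: [2.347, 2.087, 0.002]
wrist_force: [2.1, -0.2, -2.2]
opening: 0.633
```

Emit:
step_arm(
  increments=[-2.2,-5,0,0,4.8,-4.1,-9.2,0,0,4.8,-4.1,-9.2,0,0,4.8,-4.1,-9.2,0,0,4.8],
)

```text
time: 14.72
tcp_pos: [497.9, 82.4, 105.8]
eef_rot: [2.348, 2.086, 0.002]
wrist_force: [-0.2, -0.5, -1.9]
opening: 0.631
```

```bash
python3 pose.py;  python3 -c "
from h import *
c,im,d=shot('wrist');np.savez('t2.npz',im=im,d=d);save(cv2.resize(im,(640,480)),'t2.png')"
```

```text
14.72 [497.9  82.4 105.8] yaw -6.8 q [-0.07  0.41  1.72  0.    1.01  0.05] 0.631 [-0.2 -0.5 -1.9]
```

View pics/t2.png

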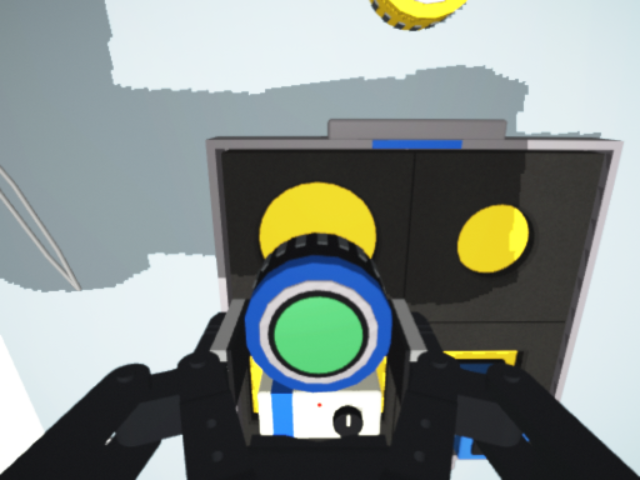

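The lens (320,330) is held level above the large round pocket, with the camera and dimmer in place below. I'm lowering it.

Emit:
step_arm(
  increments=[0,0,-3.5,0,4.8,0,0,-5.5,0,4.8,0,0,-6.5,0,4.8,0,0,-7,0,4.8,0,0,-7.2,0,4.8],
)

```text
time: 15.4
tcp_pos: [497.8, 82.3, 33.6]
eef_rot: [2.348, 2.087, 0.001]
wrist_force: [-0.1, 0.3, -1.8]
opening: 0.629
```

Emit:
step_arm(
  increments=[0,0,-0.1,0,4.8,0,0,-0.2,0,4.8,0,0,-0.2,0,4.8],
)

```text
time: 15.78
tcp_pos: [497.8, 82.1, 32.4]
eef_rot: [2.348, 2.086, 0.001]
wrist_force: [-3.5, 0.6, 7.6]
opening: 0.627
```

Emit:
step_arm(
  increments=[0,0,0,0,7.2,0,0,0,0,7.2,0,0,0,0,7.2,0,0,5,0,7.2,0,0,11,0,7.2],
)

```text
time: 16.4
tcp_pos: [496.9, 82.1, 142.0]
eef_rot: [-2.347, -2.085, 0.003]
wrist_force: [1.5, -0.0, -0.3]
opening: 0.841
```

Emit:
step_arm(
  increments=[-0.3,5,4,0,8.5,-0.8,10,8,0,8.5,-1.5,16,9,0,8.5,-2.2,22,9,0,8.5,-3,27,9,0,8.5],
)

```text
time: 17.02
tcp_pos: [466.8, 354.3, 231.3]
eef_rot: [2.348, 2.087, 0.001]
wrist_force: [1.5, -0.7, -0.0]
opening: 0.993
```

```bash
python3 pose.py; python3 w.py eye 465 380 53 66; python3 w.py eye2 465 380 25 66
```

```text
17.02 [466.8 354.3 231.3] yaw -6.7 q [0.45 0.45 1.3  0.   1.39 0.57] 0.993 [ 1.5 -0.7 -0. ]
17.02 [466.8 354.3 231.3] [2.348e+00 2.087e+00 1.000e-03] q [0.45 0.45 1.3  0.   1.39 0.57]
[249. 141.] 602 z 58.4 rect [464.7 382.6] [28.3 27.6] 37.7 circ [464.8 382.7] 14.3 mean [464.9 383. ]
17.07 [465.1 358.8 231. ] [-2.343e+00 -2.090e+00 -2.000e-03] q [0.46 0.45 1.3  0.   1.39 0.57]
[252. 143.] 1299 z 49.5 rect [464.8 382.6] [41.8 41.7] 56.7 circ [464.8 382.6] 21.3 mean [465.3 384.6]
```

View pics/eye.png

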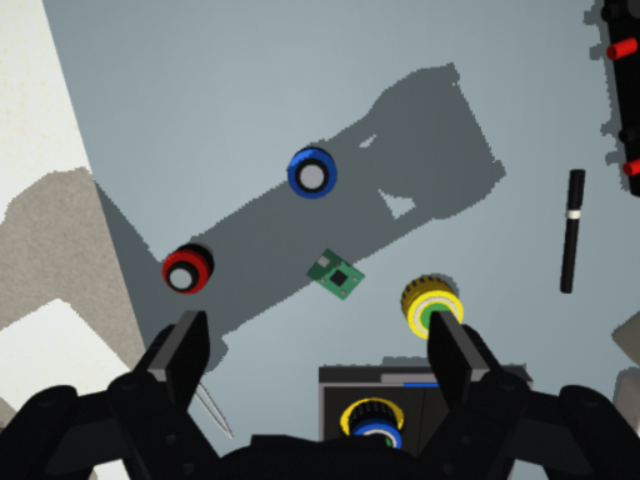

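The blue eyepiece is at (311,175), or world (464.8,382.6). The red one at (186,270) is well clear.

Emit:
step_arm(
  increments=[0,2.4,0,0,8.5,0,2.4,0,0,8.5],
)

```text
time: 17.38
tcp_pos: [467.4, 376.3, 230.9]
eef_rot: [-2.348, -2.088, 0.001]
wrist_force: [-0.1, -0.2, -0.2]
opening: 0.996
```

```bash
python3 pose.py
```

```text
17.38 [467.4 376.3 230.9] yaw -6.7 q [ 0.48  0.48  1.26 -0.    1.41  0.6 ] 0.996 [-0.1 -0.2 -0.2]
```

Emit:
step_arm(
  increments=[-0.25,0.6,-4,0,8.5,-0.25,0.6,-9,0,8.5,-0.25,0.6,-14,0,8.5,-0.25,0.6,-18,0,8.5,-0.25,0.6,-20,0,8.5],
)

```text
time: 18.0
tcp_pos: [464.4, 380.3, 29.1]
eef_rot: [-2.349, -2.085, 0.005]
wrist_force: [-1.2, 0.7, 0.3]
opening: 0.996
```

Emit:
step_arm(
  increments=[0,0,-1.4,0,8.5,0,0,-1.4,0,8.5,0,0,-1.4,0,3.4,0,0,-1.4,0,3.4,0,0,-1.4,0,3.4],
)

```text
time: 18.62
tcp_pos: [465.1, 382.3, 18.3]
eef_rot: [2.349, 2.087, 0.001]
wrist_force: [-2.0, -0.5, 5.2]
opening: 0.478
```

Emit:
step_arm(
  increments=[0,0,0,0,3.4,0,0,0,0,3.4,0,0,0,0,3.4],
)

```text
time: 19.0
tcp_pos: [465.1, 382.3, 18.3]
eef_rot: [2.348, 2.087, 0.002]
wrist_force: [-1.6, -1.1, 6.5]
opening: 0.48
```

```bash
python3 pose.py
```

```text
19.0 [465.1 382.3  18.3] yaw -6.8 q [0.49 0.71 1.47 0.   0.96 0.61] 0.48 [-1.6 -1.1  6.5]
```

Emit:
step_arm(
  increments=[0,0,3,0,3.4,0,0,8,0,3.4,2.1,-4.5,9,0,3.4,4.2,-9.1,9,0,3.4,6.5,-14,9,0,3.4],
)

```text
time: 19.62
tcp_pos: [530.3, 240.8, 107.6]
eef_rot: [2.348, 2.087, 0.001]
wrist_force: [0.3, 0.3, -1.1]
opening: 0.477
```

Emit:
step_arm(
  increments=[2.3,-5,0,0,3.4,4.6,-10,0,0,3.4,6.5,-14,0,0,3.4,7.85,-17,0,0,3.4,7.85,-17,0,0,3.4],
)

```text
time: 20.25
tcp_pos: [609.0, 70.1, 107.1]
eef_rot: [2.352, 2.083, -0.0]
wrist_force: [-0.2, 0.3, -1.6]
opening: 0.478
```

Emit:
step_arm(
  increments=[0,0,0,0,3.4],
)

```text
time: 20.38
tcp_pos: [608.1, 72.7, 107.2]
eef_rot: [-2.348, -2.086, 0.0]
wrist_force: [-0.8, 0.0, -0.6]
opening: 0.48
```

```bash
python3 pose.py;  python3 -c "
from h import *
c,im,d=shot('wrist');np.savez('t3.npz',im=im,d=d);save(cv2.resize(im,(640,480)),'t3.png')"
```

```text
20.38 [608.1  72.7 107.2] yaw -6.7 q [-0.07  0.62  1.37  0.    1.15  0.05] 0.48 [-0.8  0.  -0.6]
```

View pics/t3.png

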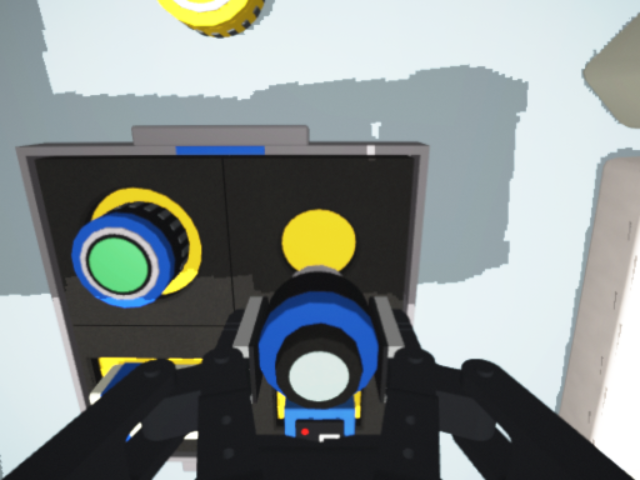

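The eyepiece (318,340) is held upright in line with the small round pocket (318,240). The lens sits in its own pocket at (125,250). I'm lowering the eyepiece.

Emit:
step_arm(
  increments=[0,0,-3.5,0,3.4,0,0,-5.5,0,3.4,0,0,-6.5,0,3.4,0,0,-7,0,3.4,0,0,-7.2,0,3.4],
)

```text
time: 21.05
tcp_pos: [608.7, 72.3, 35.7]
eef_rot: [2.348, 2.086, 0.001]
wrist_force: [1.0, 0.9, -1.0]
opening: 0.474
```

Emit:
step_arm(
  increments=[0,0,-0.1,0,3.4,0,0,-0.2,0,3.4,0,0,-0.2,0,3.4],
)

```text
time: 21.42
tcp_pos: [608.5, 72.0, 33.5]
eef_rot: [2.349, 2.086, 0.0]
wrist_force: [-0.2, 0.5, -0.8]
opening: 0.477
```

Emit:
step_arm(
  increments=[0,0,-0.1,0,3.4,0,0,-0.1,0,3.4],
)

```text
time: 21.68
tcp_pos: [608.6, 72.1, 33.2]
eef_rot: [2.348, 2.086, 0.0]
wrist_force: [-3.2, -0.6, 5.2]
opening: 0.478
```

Contact. I'll release, rise and back up so the wrist camera sees the tray.

Emit:
step_arm(
  increments=[0,0,0,0,6.2,0,0,0,0,6.2,0,0,0,0,6.2,0,0,5,0,6.2,0,0,11,0,6.2],
)

```text
time: 22.3
tcp_pos: [607.9, 72.1, 142.7]
eef_rot: [-2.347, -2.085, 0.003]
wrist_force: [0.9, 0.7, 0.2]
opening: 0.722
```

Emit:
step_arm(
  increments=[-2,-0.5,5,0,6.2,-5,-1,9,0,6.2,-6,-1,13,0,6.2,-6,-1,13,0,6.2,-6,-1,13,0,6.2],
)

```text
time: 22.92
tcp_pos: [548.3, 62.1, 271.4]
eef_rot: [-2.348, -2.086, 0.001]
wrist_force: [-0.3, 0.2, -0.9]
opening: 0.724
```

```bash
python3 pose.py
for a in "fd 485 -26 45 53 55" "fc 595.6 -39.3 58 72 50" "fl 498 85 47 60 50" "fe 608.5 72.4 67 80 40"; do python3 w.py $a|tail -n +2; done
python3 - <<'E'
from h import *
c,im,d=shot('scene');X=cloud(c,d);S=np.load('scene.npz')
for x,y,h in((337.2,305.5,60),(455.1,-379.5,40.7)):
    m=(d>0)&(np.hypot(X[...,0]-x,X[...,1]-y)<60)&(X[...,2]>h-6)&(X[...,2]<h+6);print('red',np.round(cv2.minAreaRect(X[m][:,:2].astype(np.float32))[0],1))
for x,y,lo,hi in((485,-26,45,55),(595.6,-39.3,58,72),(498,85,47,60),(608.5,72.4,67,80)):
    m=(d>0)&(np.hypot(X[...,0]-x,X[...,1]-y)<55)&(X[...,2]>lo)&(X[...,2]<hi);r=cv2.minAreaRect(X[m][:,:2].astype(np.float32));print('scene',np.round(r[0],1),np.round(r[1],1),np.round(np.median(X[m][:,2]),1))
E
```

```text
22.93 [548.3  62.1 271.4] yaw -6.8 q [-0.1   0.35  1.34  0.    1.45  0.02] 0.724 [-0.3  0.2 -0.9]
[214. 226.] 1437 z 49.3 rect [486.2 -24.9] [37.8 80.2] 83.9 circ [486.6 -25.1] 42.7 mean [484.9 -22.9]
[301. 232.] 1099 z 63.3 rect [595.8 -39.2] [43.4 44.1] 83.5 circ [595.1 -39.2] 29.9 mean [595.2 -37.2]
[211. 143.] 1740 z 53.1 rect [498.3  84.9] [55.2 55.2] 18.6 circ [498.1  84.9] 28.0 mean [498.8  85.9]
[307. 146.] 517 z 73.4 rect [608.2  72.4] [27.1 28.6] 39.8 circ [608.2  72.2] 14.4 mean [608.  73.]
red [336.2 306.8]
red [ 454.4 -379.6]
scene [486.6 -24.7] [38.  81.4] 48.9
scene [595.5 -39.3] [43.7 46. ] 63.5
scene [497.7  86.5] [54.6 53.2] 52.5
scene [608.3  73.4] [25.9 26.3] 73.0
```

View pics/fd.png

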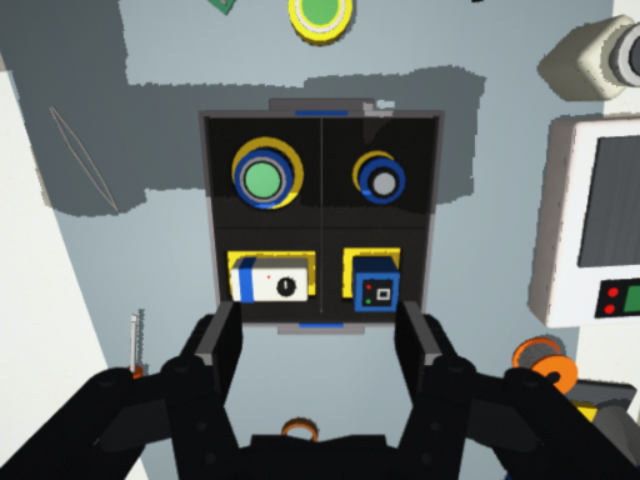

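All four are in their pockets: lens (262,180), eyepiece (384,182), dimmer (268,280), camera (376,290). Top heights and centres match the targets within about 2 mm.

```bash
python3 -c "
from bench import sign_off;print(sign_off())"
```

```text
the job is handed in; nothing more can be done
None
```

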